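Pack the washed lunch box: chopsticks across its dividers, then the lid that snaps on

TASK

The slim lunch box is washed and has to be put away complete. Take the two chopsticks off the tile and lay them side by side across the gap between the box's two notched dividers, each with its thick end down in a wide notch and its thin end down in the narrow notch opposite, about centred along the box; then find out which of the two pale grey lids fits over them, press it down until it snaps fully home on the rim all round, and leave the other lid lying flat, right way up, on the worktop. Do not knock over or push away anything else.

Things in the scene. Friction and masses are not known exactly. Their poses are not given: they have to be found in the camera images.
- lunch_box: The slim open aluminium lunch box, 184 x 72 mm outside, 48 mm high to its rim, walls 3 mm, 0.6 kg, loose. Origin at the centre of its underside, x along it, z up. Two grey dividers 4 mm thick stand across it at x = -55 and +55 mm, tops 58 mm above the underside, each with two notches at y = -18 and +18 mm. Chopsticks in them lie level, axis 55.5 mm above the underside, and must not overhang the box's ends.
- wide_rest (a point): Middle of the divider at x = -55 mm in the box, at the height of its notch floors, 51 mm above the box's underside. Its two notches, 18 mm to either side (y), are the wide ones for the thick ends: 13 mm wide at the floor, flaring to 22 mm at the top, 7 mm higher.
- narrow_rest (a point): Middle of the divider at x = +55 mm in the box, at the height of its notch floors, 52.6 mm above the box's underside. Its two notches, 18 mm to either side (y), are the narrow ones for the thin ends: 7 mm wide at the floor, flaring to 15 mm at the top, 5.4 mm higher; a thick end does not go down into them.
- rim (a point): Centre of the box's mouth, 48 mm above its underside. A spring nib stands out half-way along each long side, 6 mm below the rim. The fitting lid has 2.5 mm play all round; pressed down with 4 to 8 N it clicks under the nibs, its lower edge then 12 mm below the rim. Unpressed its edge stands about 4 mm below the rim. The small lid's edge stands on the rim. Either way round will do.
- lid_a_grip (a point): Middle of the grip ridge of one of two pale grey lids of one pattern, lying upright on the worktop; 35.5 mm above the lid's lower edge; x along the lid. Ridge 60 mm (x) by 12 mm, 14 mm high, on a flat top 28.5 mm above the lower edge; about 70 g. The lids are 194 x 82 and 184 x 72 mm outside, 189 x 77 and 179 x 67 mm inside the skirt: which is which is not told.
- lid_b_grip (a point): Middle of the grip ridge of the other of two pale grey lids of one pattern, lying upright on the worktop; 35.5 mm above the lid's lower edge; x along the lid. Ridge 60 mm (x) by 12 mm, 14 mm high, on a flat top 28.5 mm above the lower edge; about 70 g. The lids are 194 x 82 and 184 x 72 mm outside, 189 x 77 and 179 x 67 mm inside the skirt: which is which is not told.
- stick_a_grip (a point): One of two alike dark wooden chopsticks, 156 mm long, lying on the tile head to tail: 9 mm square for the 83 mm of its thick end, then a round taper to 4.4 mm at the tip; 18 g. This point is on its axis in the thick part, 15 mm from mid-length, at its balance point; x points to the thin tip.
- stick_b_grip (a point): The other of two alike dark wooden chopsticks, 156 mm long, lying on the tile head to tail: 9 mm square for the 83 mm of its thick end, then a round taper to 4.4 mm at the tip; 18 g. This point is on its axis in the thick part, 15 mm from mid-length, at its balance point; x points to the thin tip.
- stick_a_tip (a point): The thin tip of the first chopstick, 93 mm from its other point along x.
- stick_b_tip (a point): The thin tip of the second chopstick, 93 mm from its other point along x.
- tile: The plain white tile, 108 x 122 x 9 mm (x, y, z), loose on the worktop, on which the chopsticks lie about 45 mm apart. Origin at the centre of its underside.
- gas_lighter: A red and white gas lighter, 212 mm long (its y axis), 24 mm wide, 25 mm high, lying on the worktop; origin at the centre of its underside. Leave it.
- flask_blue: A blue drinking flask, 75 mm across, 230 mm high, standing; origin at the centre of its foot. Leave it.
- flask_pink: A pale pink drinking flask, 73 mm across, 207 mm high, standing; origin at the centre of its foot. Leave it.
- spice_gold: A spice jar with a gold cap, 46 mm across, 99 mm high, standing; origin at the centre of its foot. Leave it.
- spice_green: A spice jar with a green cap, 47 mm across, 102 mm high, standing; origin at the centre of its foot. Leave it.
- jar: A clear jar with a red lid, 60 mm across, 80 mm high, standing; origin at the centre of its foot. Leave it.
- beaker: A translucent beaker, 82 mm across, 152 mm high, standing; origin at the centre of its foot. Leave it.

How it is judged (in metres and radians):
On the way:
1. both chopsticks lie released in the notches, across both dividers, thick ends in the wide notches (z of stick_a_grip in the frame of lunch_box between 0.0537 and 0.0573 m and z of stick_a_tip in the frame of lunch_box between 0.0533 and 0.0577 m and x of stick_a_tip in the frame of lunch_box between 0.069 and 0.087 m and y of stick_a_grip in the frame of lunch_box between -0.024 and 0.024 m and angle between the x axis of each of stick_a_grip, stick_b_grip and the x axis of lunch_box, either way round below 0.08 rad and z of stick_b_grip in the frame of lunch_box between 0.0537 and 0.0573 m and z of stick_b_tip in the frame of lunch_box between 0.0533 and 0.0577 m and x of stick_b_tip in the frame of lunch_box between 0.069 and 0.087 m and y of stick_b_grip in the frame of lunch_box between -0.024 and 0.024 m and distance between stick_a_grip and stick_b_grip above 0.028 m and angle between lunch_box's own z axis and vertical below 0.05 rad and contact force between the fingers and stick_a below 0.1 N and contact force between the fingers and stick_b below 0.1 N), for 0.2 s.
At the end, for the whole second after the job is handed in: Both chopsticks lie in the notches of both dividers (height within 2 mm, thin ends at the narrow notches, centred along the box within 9 mm); one lid sits fully down on the rim over them (within 2.5 mm, level); the other lid lies flat, right way up, on the worktop; all at rest (z of stick_a_grip in the frame of lunch_box between 0.0537 and 0.0573 m and z of stick_a_tip in the frame of lunch_box between 0.0533 and 0.0577 m and x of stick_a_tip in the frame of lunch_box between 0.069 and 0.087 m and y of stick_a_grip in the frame of lunch_box between -0.024 and 0.024 m and angle between the x axis of each of stick_a_grip, stick_b_grip and the x axis of lunch_box, either way round below 0.08 rad and z of stick_b_grip in the frame of lunch_box between 0.0537 and 0.0573 m and z of stick_b_tip in the frame of lunch_box between 0.0533 and 0.0577 m and x of stick_b_tip in the frame of lunch_box between 0.069 and 0.087 m and y of stick_b_grip in the frame of lunch_box between -0.024 and 0.024 m and distance between stick_a_grip and stick_b_grip above 0.028 m and angle between lunch_box's own z axis and vertical below 0.05 rad and linear speed of lunch_box below 0.02 m/s and ((z of lid_a_grip in the frame of lunch_box between 0.069 and 0.074 m and horizontal distance between lid_a_grip and lunch_box below 0.0055 m and angle between the x axis of lid_a_grip and the x axis of lunch_box, either way round below 0.06 rad and angle between the z axis of lid_a_grip and the z axis of lunch_box, either way round below 0.03 rad and height (world z) of lid_b_grip between 0.0305 and 0.0405 m and angle between lid_b_grip's own z axis and vertical below 0.06 rad) or (z of lid_b_grip in the frame of lunch_box between 0.069 and 0.074 m and horizontal distance between lid_b_grip and lunch_box below 0.0055 m and angle between the x axis of lid_b_grip and the x axis of lunch_box, either way round below 0.06 rad and angle between the z axis of lid_b_grip and the z axis of lunch_box, either way round below 0.03 rad and height (world z) of lid_a_grip between 0.0305 and 0.0405 m and angle between lid_a_grip's own z axis and vertical below 0.06 rad))); the robot touches nothing.
It fails at once if a standing bystander (flask, spice jar, jar or beaker) is tipped over (angle between any of flask_blue, flask_pink, spice_gold, spice_green, jar, beaker's own z axis and vertical above 0.35 rad).
It fails at once if a bystander is pushed more than 4 cm from its place (distance of any of flask_blue, flask_pink, spice_gold, spice_green, jar, beaker, gas_lighter from where it was at the start of the episode above 0.04 m).
It also fails if it takes over 72 s, if anything falls off the work surface, if the arm or the gripper's body presses on something with over 40 N, if the wrist force passes 120 N, or if a joint passes its speed limit or range.

ROBOT

A 7-joint arm with a two-finger parallel gripper is mounted at the origin on a cart in front of the work surface, level with it; the furniture and walls round the work are solid. World frame = base frame: x ahead of the robot, y to its left, z up, the work surface at z = 0. Lengths are in m, angles in degrees, forces in N, time in s.
With the tool pointing down it reaches from about 0.425 to 0.825 m from the base axis. Payload 3.6 kg.
Tool frame: the origin (TCP) lies at the very end of the fingers, on their centre line; the grasp point (between the pads) lies 19 mm behind it; z points along the fingers, y is the line along which they close (so a half turn about z gives the same grasp; the last joint's range is limited). The gripper opens to 85 mm and grips with 20 to 120 N. Pads are 22 mm wide; open, the fingers measure 114 mm over their backs; the gripper's body (76 mm by 85 mm) begins 54 mm behind the grasp point. The pads swing forward as they close: fully open they stand 13 mm farther back than shut.
Start: joints at [68.898, 35.231, -0.722, 81.555, 0.464, 63.22, -2.315], TCP at [0.218, -0.612, 0.231] pointing down, gripper open.
Joint ranges: [-178.69, 178.69], [-17.37, 117.87], [-77.05, 75.6], [15.02, 138.74], [-78.02, 258.01], [0.78, 113.62], [-162.83, 162.83]. Speed limits (degrees/s): [159.86, 159.86, 180, 180, 180, 180, 180].

INTERFACE

Orientations are given as [roll, pitch, yaw] about the fixed x, y, z axes, in that order (R = Rz(yaw) Ry(pitch) Rx(roll)).
In Python, from station import status, eyes, env gives the robot as it stands.
- The arm moves only by the shell command python3 -m inch 'ROWS' [FORCE]. ROWS is JSON, one flat list of numbers, 5 for each row, row after row: the shift along the tool's x, y, z as a fraction of full scale, then the turn about the tool's z as a fraction of full scale, then the finger opening in mm, from 0 to 85.4. In form: [x, y, z, spin, jaw, x, y, z, spin, jaw, ...]. A call has 1 to 5 rows; each row is the pose to reach, as a shift and turn from the pose commanded when the call began, along the tool's axes at that moment; what a row does not reach only later rows make up. Full scale, the value 1, is 500 mm for a shift and 2 rad for a turn. A row lasts 1/12 s, in which the tool goes at most 41.7 mm and 7.16 degrees, less where a joint would pass 70% of its speed; a pose out of reach is approached as far as the arm can. A call with a number of a shift or a turn outside -1 to 1 is refused whole. A call with a gripper value outside its range is refused whole. The fingers move at their own pace and stop on an object; FORCE is the grip in N (left out, the last holds). Time passes only in rows, so rows that repeat a pose let the fingers close. It gives the time, the measured TCP pose, the force, the opening and the grip force at its end, in the units of the state.
- status.state(): the state, without advancing time (a new reading comes with each control period).
- eyes.snapshot(name): name is "side" or "top" or "wrist"; returns a dict with "frame" (400x640x3 uint8, red, green, blue), "z_map" (400x640 float32, m along the optical axis (not along the pixel's ray), 0 where there is no reading), "vertical_fov" (degrees; the focal length in pixels is half the picture's height over the tangent of half this angle, whatever the lens; pixels are square), "cx", "cy" (the principal point, pixels), "rvec" (rotation vector, rad) and "tvec" (3), from world to camera coordinates, as OpenCV has them; the wrist camera has in their place "mount" (4x4, takes a point from camera to tool coordinates, whose origin is the TCP and whose axes are the flange's). Camera axes: x right, y down, z forward; pixel columns grow to the right and rows downward; lengths in m; the calibration is good to about 2 mm. A picture is of the moment at which its call begins: read the wrist's pose just before it.
- env.close_job(): hands the job in; it is judged then, once.
Trained networks look in a picture, given as the dict that the camera call returned (one of the last four; its "shot" number tells which), for a name from the list of things; names that differ only in an ending like _2 or _b are one class to them, and where a whole thing is asked for, a point or a joint stands for the part that bears it (a point fixed in the world has none). Each returns a list of dicts, best first, with "score" (0 to 1); they miss things now and then, are a little off and sometimes report something else, mostly with a low value. They report only what shows in the picture. A call takes as long as a camera call.
- eyes.find_in(picture, query): "point" ([row, column] in pixels, amid what is visible of it).
- eyes.outline_of(picture, query): "pixels" (400x640 bool, what is visible of it) and "point" ([row, column] in pixels, amid what is visible of it).
The state is a dict: "clock": time; "qpos": joint angles; "dq": joint speeds; "effort": joint torques, N m; "tool_pos": TCP position; "ee_rot": TCP orientation; "ft_force": force on the tool from outside, world axes, zero at the start; "moment": the same for the moment, N m; "finger_gap": finger opening in m; "grasp_force": force on a finger pad.
Only numpy, scipy, OpenCV 4.12 (cv2) and the standard library are available. Lean on these libraries where they do the work, as an engineer would, in place of code of your own. Each camera call takes 0.05 s, during which the arm holds its last target. There are 200 camera calls.

## Working session

There is one attempt and no reset: what is moved stays moved. The work goes in short steps, Python scripts to look and compute and a shell command to move; the robot and the scene stay as the last step left them, time stands still between calls to the robot, and variables do not carry over. Pictures are saved under pics/ and viewed, at most 10 in all, crops included, and the job is handed in when it is done.

```bash
ls; mkdir -p pics; cat > h.py <<'E'
import numpy as np,cv2
from station import status,eyes,env
from scipy.spatial.transform import Rotation as R
def cam(p,st=None):
    f=200/np.tan(np.radians(p["vertical_fov"])/2)
    if "rvec" in p:
        r=cv2.Rodrigues(np.array(p["rvec"],float))[0];t=np.array(p["tvec"],float).ravel()
        return f,r.T,-r.T@t
    M=np.array(p["mount"]);T=np.eye(4);T[:3,:3]=R.from_euler('xyz',st["ee_rot"],degrees=True).as_matrix();T[:3,3]=st["tool_pos"]
    M=T@M
    return f,M[:3,:3],M[:3,3]
def cloud(p,st=None):
    f,r,o=cam(p,st);z=p["z_map"];v,u=np.mgrid[:400,:640]
    c=np.stack([(u-p["cx"])/f*z,(v-p["cy"])/f*z,z],-1)
    w=c@r.T+o;w[z<=0]=np.nan
    return w
def save(p,n): cv2.imwrite(f"pics/{n}.png",p["frame"][:,:,::-1])
E
cat > a.py <<'E'
from h import *
s=status.state();print(s)
for n in("top","side","wrist"):
    s=status.state();p=eyes.snapshot(n);save(p,n+"0");w=cloud(p,s);print(n,cam(p,s)[2])
    for q in["lunch_box","lid_a_grip","stick_a_grip","stick_a_tip","tile","gas_lighter","flask_blue","flask_pink","spice_gold","spice_green","jar","beaker","wide_rest","narrow_rest"]:
        for d in eyes.find_in(p,q)[:3]:
            if d["score"]<.3: continue
            r,c=map(int,d["point"]);print(q,round(d["score"],2),(r,c),np.round(w[r,c],3))
E
python3 a.py
```

```text
pics
{'clock': 0.0, 'qpos': array([68.89830456, 35.29130115, -0.72517232, 81.64183789,  0.46476422,
       63.21862659, -2.31407284]), 'dq': array([ 0.02353084, -0.04878896,  0.04938098,  0.01680117,  0.0444215 ,
       -0.02938489,  0.02717744]), 'effort': array([ 3.51840890e-05, -4.69214165e+01,  2.59161713e-01, -1.71034241e+01,
        1.00228458e-02,  9.54812451e-03,  2.31611466e-06]), 'tool_pos': array([ 0.217635  , -0.61166892,  0.23011181]), 'ee_rot': array([-1.79851113e+02,  1.42750685e-03,  1.95900426e+01]), 'ft_force': array([ 0.18925448,  0.30073098, -0.65904163]), 'moment': array([-0.03801617,  0.0278824 , -0.02940177]), 'grasp_force': 0.0, 'finger_gap': 0.08526309100069906}
top [ 0.33819712 -0.04476195  2.12977136]
lunch_box 0.71 (208, 216) [0.479 0.388 0.003]
lid_a_grip 0.76 (208, 298) [0.482 0.051 0.038]
stick_a_grip 0.53 (199, 250) [0.518 0.25  0.005]
stick_a_grip 0.52 (205, 216) [ 0.492  0.39  -0.004]
gas_lighter 0.64 (210, 248) [0.471 0.254 0.021]
gas_lighter 0.46 (224, 374) [ 0.422 -0.26   0.011]
gas_lighter 0.37 (207, 417) [ 0.48  -0.4    0.208]
flask_blue 0.94 (2
[... 356 characters left out ...]
box 0.73 (358, 308) [0.492 0.377 0.007]
lid_a_grip 0.97 (251, 325) [0.487 0.062 0.028]
stick_a_grip 0.81 (313, 318) [0.483 0.263 0.015]
stick_a_grip 0.71 (160, 337) [ 0.483 -0.264  0.134]
stick_a_tip 0.71 (309, 313) [0.496 0.256 0.02 ]
tile 0.65 (306, 312) [0.501 0.241 0.011]
gas_lighter 0.68 (193, 356) [ 0.409 -0.234  0.023]
spice_gold 0.98 (262, 284) [0.586 0.16  0.076]
spice_green 0.69 (357, 240) [0.622 0.436 0.09 ]
spice_green 0.63 (196, 304) [ 0.581 -0.155  0.054]
jar 0.97 (195, 306) [ 0.575 -0.157  0.057]
beaker 0.59 (130, 351) [ 0.445 -0.405  0.177]
wide_rest 0.67 (353, 305) [0.5   0.366 0.006]
narrow_rest 0.92 (356, 310) [0.488 0.371 0.005]
wrist [ 0.29467732 -0.58531788  0.37381365]
```

```bash
python3 -c "
import cv2
a=cv2.imread('pics/top0.png');cv2.imwrite('pics/t1.png',cv2.resize(a[120:270,180:460],(800,429)))"
```

```text
(no output)
```

View pics/t1.png

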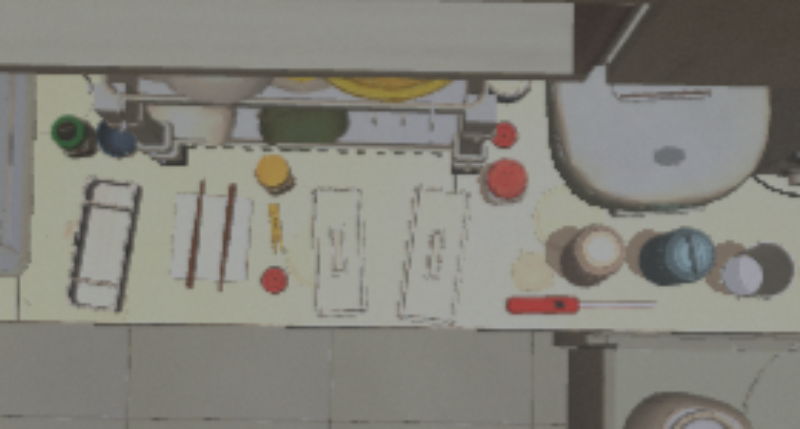

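View pics/side0.png

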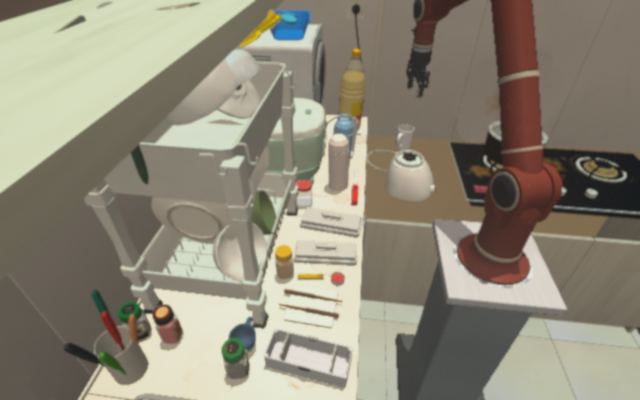

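Box, tile with two sticks, and the two lids lie in a row (left to right in the top view); gold jar and rack are behind them, flasks on the right. The right-hand lid looks larger. I'll move over the lids to look from near.

```bash
cat > g.py <<'E'
import sys
from h import *
# x y z [yaw]: fractions from the current pose (measured)
s=status.state();t=[float(v) if v!='-' else None for v in sys.argv[1:]]
p=s["tool_pos"];y=s["ee_rot"][2]
M=R.from_euler('xyz',[180,0,y],degrees=True).as_matrix()
d=np.array([0 if a is None else a-b for a,b in zip(t[:3],p)])
l=(M.T@d)/.5
a=0 if len(t)<4 or t[3] is None else (y-t[3]+180)%360-180
print("frac",np.round(l,4),"spin",round(np.radians(a)/2,4),"rows",round(max(np.linalg.norm(d)/.0417,abs(a)/7.16),1),"pose",np.round(p,4),np.round(s["ee_rot"],2),"t",round(s["clock"],2),"gap",round(s["finger_gap"],4),"F",np.round(s["ft_force"],1),"gf",round(s["grasp_force"],1))
E
python3 -m inch '[0,0,-0.2,0,85,0,0,-0.2,0,85,0,0,-0.2,0,85,0.665,-0.426,-0.2,0.171,85,0.665,-0.426,-0.2,0.171,85]' 
python3 g.py 0.46 -0.3 0.33 0
```

```text
clock: 2.67
tool_pos: [0.2668, -0.5486, 0.3328]
ee_rot: [179.7, -0.0, 4.5]
ft_force: [1.9, 0.8, -0.5]
finger_gap: 0.0848
grasp_force: 0.0
frac [ 0.4242 -0.4652  0.0057] spin 0.0393 rows 7.5 pose [ 0.2668 -0.5486  0.3328] [ 1.7973e+02 -3.0000e-02  4.5100e+00] t 2.67 gap 0.0848 F [ 1.9  0.8 -0.5] gf 0.0
```

```bash

python3 -m inch '[0.424,-0.465,0,0.039,85,0.424,-0.465,0,0.039,85,0.424,-0.465,0,0.039,85,0.424,-0.465,0,0.039,85,0.424,-0.465,0,0.039,85]' |head -3
python3 -m inch '[0.03,-0.71,0,0,85,0.03,-0.71,0,0,85,0.03,-0.71,0,0,85,0.03,-0.71,0,0,85,0.03,-0.71,0,0,85]' |head -3
python3 g.py 0.41 -0.03 0.33 0
```

```text
clock: 3.08
tool_pos: [0.3955, -0.3785, 0.3317]
ee_rot: [180.0, -0.0, 0.8]
clock: 3.5
tool_pos: [0.4002, -0.1701, 0.3316]
ee_rot: [180.0, -0.0, 0.8]
frac [ 0.0235 -0.2799  0.0032] spin 0.0069 rows 3.4 pose [ 0.4002 -0.1701  0.3316] [ 1.7998e+02 -5.0000e-02  7.9000e-01] t 3.5 gap 0.0849 F [ 0.8 -0.6 -0.2] gf 0.0
```

```bash

python3 -m inch '[0.02,-0.28,0,0.007,85,0.02,-0.28,0,0.007,85,0.02,-0.28,0,0.007,85,0.02,-0.28,0,0.007,85,0.02,-0.28,0,0.007,85]' |head -3
cat > lid.py <<'E'
from h import *
import sys
s=status.state();p=eyes.snapshot("wrist");save(p,sys.argv[1]);w=cloud(p,s);print(p["vertical_fov"],np.round(s["tool_pos"],4))
for q in sys.argv[2:]:
    for d in eyes.outline_of(p,q)[:3]:
        if d["score"]<.3: continue
        m=cv2.erode(d["pixels"].astype(np.uint8),np.ones((3,3)))>0;P=w[m];P=P[np.isfinite(P[:,0])];z=P[:,2]
        print(q,round(d["score"],2),np.round(d["point"]),m.sum(),"z",np.round(np.percentile(z,[2,50,98]),4))
        for lo,hi in((.005,.06),(.0235,.0335),(.036,.05)):
            k=P[(z>lo)&(z<hi)][:,:2]
            if len(k)<50: continue
            c,sz,a=cv2.minAreaRect((k*1000).astype(np.float32));print("   ",lo,hi,len(k),np.round(c,1),np.round(sz,1),round(a,1))
E
python3 lid.py w1 lid_a_grip lunch_box tile
```

```text
clock: 3.92
tool_pos: [0.4086, -0.0268, 0.3319]
ee_rot: [-179.9, -0.1, 0.6]
67.61289707789193 [ 0.4086 -0.0268  0.3319]
lid_a_grip 0.73 [ 98. 268.] 6024 z [0.0133 0.028  0.0422]
    0.005 0.06 5996 [489.3  49.8] [180.1  69.6] 3.8
    0.0235 0.0335 4869 [488.8  50.7] [172.2  59.4] 3.5
    0.036 0.05 402 [488.6  50.4] [58.2 12. ] 3.4
lunch_box 0.63 [100.  35.] 9439 z [0.0019 0.02   0.0513]
    0.005 0.06 7044 [492.1 381.1] [ 76.1 181.2] 81.7
    0.0235 0.0335 1550 [492.  382.1] [ 72.9 179.3] 82.2
    0.036 0.05 1975 [492.  380.5] [ 74.8 181.8] 80.6
tile 0.54 [99. 34.] 9445 z [0.0019 0.02   0.0512]
    0.005 0.06 7050 [492.1 381.1] [ 76.1 181.4] 81.7
    0.0235 0.0335 1556 [492.5 382. ] [ 72.9 180.3] 82.2
    0.036 0.05 1975 [492.  380.5] [ 74.7 181.8] 80.1
tile 0.38 [141. 634.] 60 z [0.108  0.1181 0.1278]
```

View pics/w1.png

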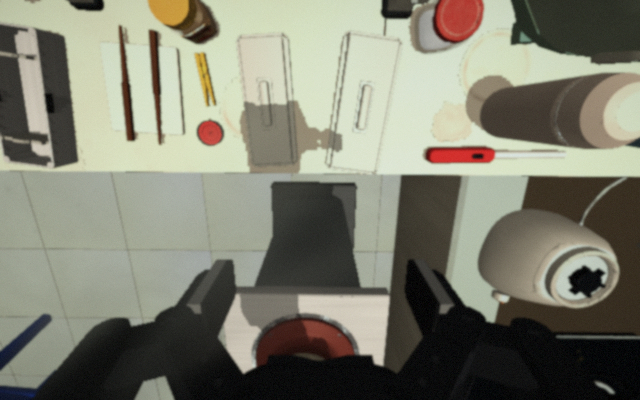

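Small lid (184x72) is the left one at pixel (268,98); the larger at (362,103). Box at (35,95), sticks at (127,85) and (157,87). Measure the rest by depth.

```bash
cat > m.py <<'E'
from h import *
s=status.state();p=eyes.snapshot("wrist");w=cloud(p,s)
def rect(n,x0,x1,y0,y1,z0,z1):
    k=(w[...,0]>x0)&(w[...,0]<x1)&(w[...,1]>y0)&(w[...,1]<y1)&(w[...,2]>z0)&(w[...,2]<z1)
    nb,L,S,C=cv2.connectedComponentsWithStats(k.astype(np.uint8))
    for i in range(1,nb):
        if S[i,4]<60: continue
        P=w[L==i];c,sz,a=cv2.minAreaRect((P[:,:2]*1000).astype(np.float32));print(n,S[i,4],np.round(c,1),np.round(sz,1),round(a,1),"z",np.round(np.median(P[:,2]),4),C[i].round())
    return k
rect("lidL",.36,.62,-.01,.1,.008,.05);rect("lidR",.36,.62,-.19,-.02,.008,.05)
rect("topL",.36,.62,-.01,.1,.0235,.0335);rect("topR",.36,.62,-.19,-.02,.0235,.0335)
rect("ridL",.36,.62,-.01,.1,.037,.05);rect("ridR",.36,.62,-.19,-.02,.037,.05)
rect("tile",.36,.62,.15,.33,.005,.03)
rect("stick",.36,.62,.15,.33,.0135,.03)
rect("box",.36,.62,.3,.5,.044,.07)
rect("front/floor",.36,.45,-.2,.5,-.01,.003)
E
python3 m.py
```

```text
lidL 6510 [488.9  50.6] [183.9  72.4] 3.6 z 0.0279 [261.  98.]
lidR 379 [ 608.6 -127.7] [40.7 15.5] 77.6 z 0.0132 [389.   7.]
lidR 553 [ 578.7 -165. ] [58.8 21.4] 32.8 z 0.0325 [416.  31.]
lidR 7744 [485.1 -86.9] [ 82.2 194.1] 82.9 z 0.0281 [356. 100.]
topL 4890 [488.9  50.6] [172.   59.3] 3.5 z 0.0281 [260.  98.]
topR 76 [ 609.4 -128.2] [29.7  6.4] 77.8 z 0.0283 [391.   5.]
topR 116 [ 581.2 -161.8] [54.9 13.9] 21.7 z 0.0286 [414.  31.]
topR 6096 [485.1 -86.8] [ 69.1 181.9] 82.9 z 0.0283 [357. 100.]
ridL 396 [488.6  50.5] [59.3 12.1] 3.6 z 0.0417 [258. 103.]
ridR 211 [ 578.7 -164.9] [58.5 21.1] 32.7 z 0.0458 [420.  29.]
ridR 391 [485.  -86.7] [12.2 59.8] 83.2 z 0.042 [357. 106.]
tile 340 [613.3 291.6] [10.1 41.3] 6.0 z 0.0118 [76.  5.]
tile 6939 [508.7 234.2] [109.8 157.8] 86.1 z 0.0087 [136.  88.]
tile 150 [446.1 155.5] [10.6 31.8] 90.0 z 0.0096 [195. 134.]
stick 115 [615.1 292.2] [ 5.1 31.4] 8.3 z 0.0227 [71.  2.]
stick 687 [511.3 254.4] [ 11.1 155.1] 83.8 z 0.0164 [118.  92.]
stick 694 [505.9 211.2] [ 10.2 155.5] 84.2 z 0.0167 [148.  79.]
box 1079 [491.6 379.7] [ 70.6 184.3] 81.2 z 0.0469 [ 28. 107.]
front/floor 8813 [415.8 193.4] [ 68.3 582.2] 0.0 z -0.0006 [179. 155.]
front/floor 2049 [ 415.9 -158.6] [82.7 67. ] 89.7 z -0.0001 [399. 151.]
```

```bash

python3 -m inch '[0.04,-0.633,0.26,0.058,85,0.04,-0.633,0.26,0.058,85,0.04,-0.633,0.26,0.058,85,0.04,-0.633,0.26,0.058,85,0.04,-0.633,0.26,0.058,85]' |head -3
python3 -m inch '[-0.01,-0.248,0.1,0,85,-0.01,-0.248,0.1,0,85,-0.01,-0.248,0.1,0,85,-0.01,-0.248,0.1,0,85,-0.01,-0.248,0.1,0,85]' |head -3
cat > n.py <<'E'
from h import *
import sys
s=status.state();p=eyes.snapshot("wrist");save(p,sys.argv[1]);w=cloud(p,s);print(s["clock"],s["tool_pos"],s["ee_rot"])
def rect(n,x0,x1,y0,y1,z0,z1):
    k=(w[...,0]>x0)&(w[...,0]<x1)&(w[...,1]>y0)&(w[...,1]<y1)&(w[...,2]>z0)&(w[...,2]<z1)
    nb,L,S,C=cv2.connectedComponentsWithStats(k.astype(np.uint8))
    for i in range(1,nb):
        if S[i,4]<100: continue
        P=w[L==i];c,sz,a=cv2.minAreaRect((P[:,:2]*1000).astype(np.float32));print(n,S[i,4],np.round(c,1),np.round(sz,1),round(a,1),"z",np.round(np.median(P[:,2]),4),C[i].round())
        if n=="stick":
            for lo,hi in((-1,.47),(.54,1)):
                Q=P[(P[:,0]>lo)&(P[:,0]<hi)];print("   width",cv2.minAreaRect((Q[:,:2]*1000).astype(np.float32))[1],np.median(Q[:,2]),len(Q),Q.mean(0).round(4))
rect("tile",.36,.62,.15,.33,.005,.0125)
rect("stick",.36,.62,.15,.33,.0125,.03)
rect("box",.36,.62,.3,.5,.044,.07)
rect("div",.36,.62,.3,.5,.0545,.07)
E
python3 n.py w2
```

```text
clock: 4.58
tool_pos: [0.4212, 0.1541, 0.2544]
ee_rot: [180.0, -0.1, -6.9]
clock: 5.0
tool_pos: [0.4294, 0.2799, 0.2033]
ee_rot: [180.0, 0.2, -6.5]
5.0 [0.42939205 0.27986451 0.20331496] [ 1.79994031e+02  1.58608541e-01 -6.45312317e+00]
tile 100 [580.4 159. ] [28.7  2.9] 32.0 z 0.009 [424.  14.]
tile 2850 [503.1 193.8] [ 29.7 121.5] 84.9 z 0.0089 [392.  99.]
tile 4059 [505.7 233.3] [ 37.1 122.4] 85.4 z 0.0088 [355.  98.]
tile 3221 [508.2 274.9] [ 30.8 122.7] 84.2 z 0.0088 [316.  98.]
tile 206 [446.5 155.5] [31.7 10.9] 0.1 z 0.0098 [429. 149.]
stick 224 [579.4 158.7] [27.9  3.2] 33.2 z 0.0211 [429.  12.]
   width (0.0, 0.0) nan 0 [nan nan nan]
   width (27.876710891723633, 3.1598169803619385) 0.021085598523147425 224 [0.5788 0.1582 0.0213]
stick 1171 [510.7 255.3] [  8.7 155.5] 84.5 z 0.0171 [334. 101.]
   width (7.9151105880737305, 36.729618072509766) 0.017694184163960958 264 [0.4518 0.2606 0.0177]
   width (6.229317665100098, 48.17634201049805) 0.015650833414323218 318 [0.5626 0.2504 0.0155]
stick 1264 [505.3 211.8] [  9.4 155.8] 84.4 z 0.0173 [377.  83.]
   width (5.973898410797119, 42.50352478027344) 0.01557600887355401 190 [0.4503 0.2173 0.0154]
   width (9.286062240600586, 43.34994125366211) 0.01766515758309445 485 [0.5619 0.2066 0.0175]
box 3066 [491.5 382.5] [ 75.7 184.3] 82.6 z 0.0475 [205. 121.]
div 153 [546.  375.5] [27.1  4. ] 82.4 z 0.0575 [199.  74.]
  return _methods._mean(a, axis=axis, dtype=dtype,
  ret = ret.dtype.type(ret / rcount)
n.py:12: RuntimeWarning: Mean of empty slice.
  Q=P[(P[:,0]>lo)&(P[:,0]<hi)];print("   width",cv2.minAreaRect((Q[:,:2]*1000).astype(np.float32))[1],np.median(Q[:,2]),len(Q),Q.mean(0).round(4))
  ret = um.true_divide(
```

View pics/w2.png

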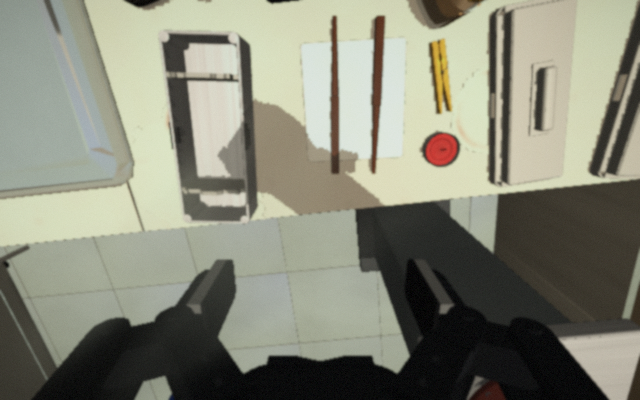

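Sticks: the left (pixel 335,95) has its thick end near the robot; the right (376,95) has it far away. Look at the box from straight above, to tell its wide from its narrow divider.

```bash

python3 -m inch '[0,-0.19,-0.0,0,85,0,-0.19,-0.0,0,85,0,-0.19,-0.0,0,40,0,-0.19,-0.0,0,40,0,-0.19,-0.0,0,40]' |head -3
cat > b.py <<'E'
from h import *
import sys
print(status.state()["qpos"].round(1))
s=status.state();p=eyes.snapshot("wrist");w=cloud(p,s)
k=(w[...,0]>.37)&(w[...,0]<.62)&(w[...,1]>.31)&(w[...,1]<.46)
def rot(P,c,a):
    a=np.radians(a);return (P-c)@np.array([[np.cos(a),-np.sin(a)],[np.sin(a),np.cos(a)]])
P=w[k&(w[...,2]>.0455)&(w[...,2]<.0515)];c,sz,a=cv2.minAreaRect((P[:,:2]*1000).astype(np.float32))
a=a-90 if sz[0]<sz[1] else a
print("rim",np.round(c,1),np.round(sz,1),round(a,2),np.median(P[:,2]))
Q=w[k&(w[...,2]>.0535)&(w[...,2]<.062)];q=rot(Q[:,:2]*1000,np.array(c),a)
print("tops z",np.percentile(Q[:,2],[5,50,95]).round(4))
for n,i in(("far",q[:,0]>0),("near",q[:,0]<0)):
    v=q[i];h=np.histogram(v[:,1],bins=np.arange(-40,41,2))[0];print(n,len(v),v.mean(0).round(1),list(zip(range(-40,40,2),h.tolist())))
save(p,sys.argv[1])
E
python3 b.py w3
```

```text
clock: 5.47
tool_pos: [0.4421, 0.3698, 0.2053]
ee_rot: [179.9, -0.1, -6.8]
[ -31.1   31.   -17.4   95.8   11.    54.9 -149.3]
rim [507.5 384. ] [222.7  98.7] 1.75 0.04749899782782524
tops z [0.0539 0.0572 0.0588]
far 242 [38.2 -8.9] [(-40, 0), (-38, 4), (-36, 11), (-34, 11), (-32, 8), (-30, 1), (-28, 1), (-26, 0), (-24, 7), (-22, 12), (-20, 11), (-18, 11), (-16, 11), (-14, 12), (-12, 12), (-10, 13), (-8, 15), (-6, 13), (-4, 11), (-2, 12), (0, 11), (2, 10), (4, 6), (6, 1), (8, 0), (10, 1), (12, 11), (14, 13), (16, 11), (18, 2), (20, 0), (22, 0), (24, 0), (26, 0), (28, 0), (30, 0), (32, 0), (34, 0), (36, 0), (38, 0)]
near 113 [-70.1   8.2] [(-40, 0), (-38, 0), (-36, 0), (-34, 0), (-32, 0), (-30, 0), (-28, 0), (-26, 0), (-24, 0), (-22, 0), (-20, 0), (-18, 5), (-16, 1), (-14, 0), (-12, 0), (-10, 0), (-8, 0), (-6, 0), (-4, 0), (-2, 9), (0, 8), (2, 11), (4, 9), (6, 11), (8, 9), (10, 11), (12, 9), (14, 12), (16, 7), (18, 8), (20, 0), (22, 0), (24, 0), (26, 0), (28, 0), (30, 0), (32, 1), (34, 2), (36, 0), (38, 0)]
```

```bash
cat > c.py <<'E'
from h import *
import sys
s=status.state();p=eyes.snapshot("wrist");w=cloud(p,s)
if len(sys.argv)>1: save(p,sys.argv[1])
# teeth near the expected spots -> box centre and yaw
c=np.array([.4915,.3815]);a=np.radians(-7.5)
for it in range(4):
    u=np.array([np.cos(a),np.sin(a)]);v=np.array([-u[1],u[0]]);m=[]
    d=w[...,:2]-c;X=d@u;Y=d@v;z=w[...,2]
    for sx in(.055,-.055):
        k=(abs(X-sx)<.009)&(abs(Y)<.018)&(z>.054)&(z<.062);y=Y[k];m.append([X[k].mean(),(np.percentile(y,3)+np.percentile(y,97))/2]);n=(k.sum(),np.ptp(y).round(4),np.median(z[k]).round(4));print(n,end=' ') if it==3 else 0
    m=np.array(m);da=(m[0,1]-m[1,1])/(m[0,0]-m[1,0]);c=c+m.mean(0)[0]*u+m.mean(0)[1]*v;a+=da
print("\nteeth: c",c.round(4),"yaw",np.degrees(a).round(2),"span",(m[0,0]-m[1,0]).round(4))
k=((abs(X)<.1)&(abs(Y)<.045)&(z>.0455)&(z<.0515)).astype(np.uint8)
nb,L,S,C=cv2.connectedComponentsWithStats(k);i=1+S[1:,4].argmax();P=w[L==i]
print("rim",cv2.minAreaRect((P[:,:2]*1000).astype(np.float32)),S[i,4])
for ax,n in((X,"x"),(Y,"y")): print(n,np.percentile(ax[k>0],[.5,99.5]).round(4))
E
python3 c.py; python3 g.py 0.4957 0.2568 0.06 -5.6
```

```text
(np.int64(157), np.float64(0.03), np.float64(0.0575)) (np.int64(97), np.float64(0.0216), np.float64(0.0573)) 
teeth: c [0.4917 0.3839] yaw -8.28 span 0.1094
rim ((491.5177001953125, 383.8755187988281), (75.54276275634766, 184.63616943359375), 83.3798828125) 2095
x [-0.0914  0.0916]
y [-0.0371  0.0363]
frac [0.1331 0.2093 0.2904] spin -0.0114 rows 4.6 pose [0.4422 0.3687 0.2052] [ 1.7986e+02 -6.0000e-02 -6.9100e+00] t 5.57 gap 0.0404 F [0.9 0.9 0.4] gf 0.0
```

View pics/w3.png

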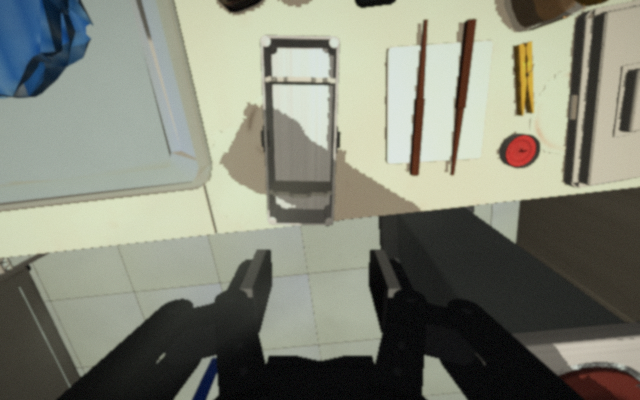

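The box's nibs show at (263,138)/(338,138), near divider has the narrow middle tooth (wide notches), far one the wide tooth (narrow notches). Now pick the left stick.

```bash

python3 -m inch '[0.133,0.209,0.29,-0.011,30,0.133,0.209,0.29,-0.011,30,0.133,0.209,0.29,-0.011,30,0.133,0.209,0.29,-0.011,30,0.133,0.209,0.29,-0.011,30]' 20 |head -3
python3 -m inch '[0,0,0,0,30,0,0,0,0,30]' |head -1
python3 g.py 0.4957 0.2568 0.011 -5.6
```

```text
clock: 5.98
tool_pos: [0.4954, 0.2526, 0.0573]
ee_rot: [179.6, 0.1, -5.8]
clock: 6.15
frac [0.0011 0.0007 0.097 ] spin -0.0008 rows 1.2 pose [0.4952 0.2572 0.0595] [ 1.7985e+02  7.0000e-02 -5.6900e+00] t 6.15 gap 0.0298 F [-0.3  0.7  0. ] gf 0.0
```

```bash

python3 -m inch '[0.001,0,0.05,0,30,0.001,0,0.097,0,30,0.001,0,0.097,0,30,0.001,0,0.097,0,0,0.001,0,0.097,0,0]' 20 |head -3
python3 -m inch '[0,0,0,0,0,0,0,0,0,0,0,0,0,0,0,0,0,0,0,0]'
python3 g.py 0.4957 0.2568 0.12 -5.6
```

```text
clock: 6.57
tool_pos: [0.4961, 0.2621, 0.0134]
ee_rot: [-179.9, -0.1, -5.3]
clock: 6.9
tool_pos: [0.4963, 0.2617, 0.0133]
ee_rot: [-179.9, -0.2, -5.4]
ft_force: [-0.8, 0.3, 6.9]
finger_gap: 0.008
grasp_force: 23.1
frac [-0.0003  0.0099 -0.2134] spin 0.0019 rows 2.6 pose [0.4963 0.2617 0.0133] [-1.7987e+02 -1.5000e-01 -5.3800e+00] t 6.9 gap 0.008 F [-0.8  0.3  6.9] gf 23.1
```

```bash

python3 -m inch '[0,0,-0.04,0,0,0,0,-0.1,0,0,0,0,-0.2,0,0,0,0,-0.25,0,0,0,0,-0.25,0,0]' 
python3 -m inch '[0,0,0,0,0,0,0,0,0,0]' |head -3
cat > look.py <<'E'
from h import *
import sys
s=status.state();p=eyes.snapshot(sys.argv[1]);save(p,sys.argv[2])
E
python3 look.py wrist w4;python3 g.py 0.49 0.39 0.14 -7.5
```

```text
clock: 7.32
tool_pos: [0.4993, 0.2634, 0.1439]
ee_rot: [-179.5, -0.7, -5.4]
ft_force: [0.1, 1.5, 0.4]
finger_gap: 0.0082
grasp_force: 22.3
clock: 7.48
tool_pos: [0.4949, 0.26, 0.1362]
ee_rot: [180.0, 0.0, -5.4]
frac [-0.0334 -0.2584 -0.0092] spin 0.0183 rows 3.1 pose [0.4944 0.2598 0.1354] [ 1.799e+02  1.100e-01 -5.400e+00] t 7.53 gap 0.0078 F [-0.4 -0.1  0.9] gf 22.3
```

View pics/w4.png

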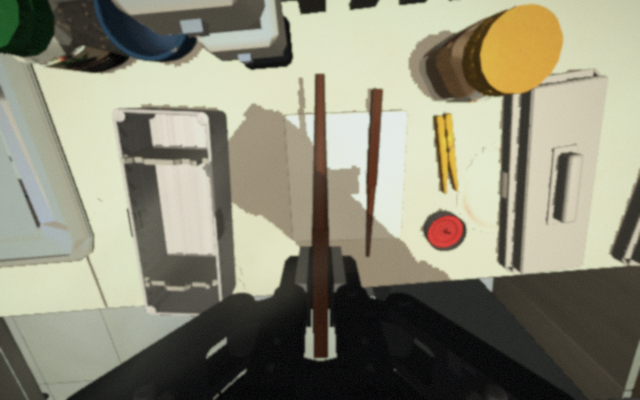

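Stick is held straight along tool x (tip at pixel 320,75, butt at 320,355), box at left. Measure how it sits in the hand.

```bash
cat > held.py <<'E'
from h import *
s=status.state();p=eyes.snapshot("wrist");w=cloud(p,s)
M=R.from_euler('xyz',s["ee_rot"],degrees=True).as_matrix()
t=(w-s["tool_pos"])@M
k=(abs(t[...,1])<.012)&(abs(t[...,2])<.02)&(abs(t[...,0])<.15)
P=t[k];print(len(P),"x",np.percentile(P[:,0],[.3,99.7]).round(4))
for lo,hi in((-.1,-.04),(-.04,-.01),(.02,.04),(.04,.06),(.06,.08),(.08,.12)):
    q=P[(P[:,0]>lo)&(P[:,0]<hi)]
    if len(q)>5: print(lo,len(q),"y",np.median(q[:,1]).round(4),"width",np.ptp(np.percentile(q[:,1],[3,97])).round(4),"topz",np.median(q[:,2]).round(4))
print("tile->",np.round(s["tool_pos"],4),s["ee_rot"].round(2))
E
python3 held.py;python3 c.py
```

```text
4736 x [-0.0604  0.1265]
-0.1 438 y 0.0002 width 0.0081 topz -0.0044
-0.04 722 y 0.0002 width 0.0083 topz -0.0044
0.02 628 y 0.0003 width 0.0076 topz -0.0031
0.04 584 y -0.0002 width 0.0063 topz -0.0026
0.06 551 y -0.0001 width 0.0056 topz -0.0021
0.08 368 y -0.0001 width 0.0045 topz -0.0017
tile-> [0.4944 0.2598 0.1354] [ 1.799e+02  1.100e-01 -5.400e+00]
(np.int64(237), np.float64(0.033), np.float64(0.0573)) (np.int64(149), np.float64(0.0216), np.float64(0.0568)) 
teeth: c [0.4919 0.3826] yaw -8.1 span 0.1096
rim ((499.9365234375, 381.1072082519531), (72.8343505859375, 167.43844604492188), 83.2469253540039) 1696
x [-0.0916  0.0914]
y [-0.036   0.0373]
```

```bash
python3 g.py 0.4768 0.4033 0.10 -7.6
```

```text
frac [-0.0618 -0.2822  0.0697] spin 0.0193 rows 3.6 pose [0.4943 0.2599 0.1349] [ 1.7988e+02  1.6000e-01 -5.3900e+00] t 7.63 gap 0.008 F [-0.1 -0.9 -0.7] gf 22.3
```

```bash

python3 -m inch '[-0.015,-0.07,0.017,0.005,0,-0.031,-0.14,0.035,0.01,0,-0.046,-0.21,0.05,0.015,0,-0.062,-0.282,0.07,0.019,0,-0.062,-0.282,0.07,0.019,0]' |head -3
python3 -m inch '[0,0,0,0,0,0,0,0,0,0,0,0,0,0,0]' |head -3
python3 held.py; python3 c.py; python3 g.py 0.4768 0.4033 0.056 -7.6
```

```text
clock: 8.05
tool_pos: [0.4715, 0.4137, 0.0984]
ee_rot: [-179.7, 0.4, -6.9]
clock: 8.3
tool_pos: [0.4785, 0.4017, 0.1007]
ee_rot: [179.9, -0.0, -7.7]
4671 x [-0.0603  0.0933]
-0.1 436 y 0.0002 width 0.0081 topz -0.0044
-0.04 725 y 0.0002 width 0.0083 topz -0.0044
0.02 628 y 0.0003 width 0.0076 topz -0.0032
0.04 582 y -0.0002 width 0.0063 topz -0.0026
0.06 545 y -0.0001 width 0.0056 topz -0.0021
0.08 369 y -0.0001 width 0.0045 topz -0.0016
tile-> [0.4785 0.4017 0.1007] [179.85  -0.    -7.7 ]
frac [-0.0043 -0.0022  0.0908] spin -0.0012 rows 1.1 pose [0.4788 0.4019 0.1014] [ 1.7993e+02 -3.0000e-02 -7.7400e+00] t 8.4 gap 0.0078 F [-0.8  0.4 -0.2] gf 22.3c.py:11: RuntimeWarning: Mean of empty slice.
  k=(abs(X-sx)<.009)&(abs(Y)<.018)&(z>.054)&(z<.062);y=Y[k];m.append([X[k].mean(),(np.percentile(y,3)+np.percentile(y,97))/2]);n=(k.sum(),np.ptp(y).round(4),np.median(z[k]).round(4));print(n,end=' ') if it==3 else 0
  ret = ret.dtype.type(ret / rcount)
Traceback (most recent call last):
  File "c.py", line 11, in <module>
    k=(abs(X-sx)<.009)&(abs(Y)<.018)&(z>.054)&(z<.062);y=Y[k];m.append([X[k].mean(),(np.percentile(y,3)+np.percentile(y,97))/2]);n=(k.sum(),np.ptp(y).round(4),np.median(z[k]).round(4));print(n,end=' ') if it==3 else 0
                                                                                     ~~~~~~~~~~~~~^^^^^
IndexError: index -1 is out of bounds for axis 0 with size 0
```

```bash

python3 -m inch '[-0.004,-0.002,0.04,0,0,-0.004,-0.002,0.07,0,0,-0.004,-0.002,0.085,0,0,-0.004,-0.002,0.091,0,0,-0.004,-0.002,0.091,0,0]'
python3 -m inch '[0,0,0,0,0,0,0,0,0,0,0,0,0,0,0]'
```

```text
clock: 8.82
tool_pos: [0.4763, 0.4042, 0.0559]
ee_rot: [179.9, 0.0, -7.6]
ft_force: [0.1, -0.7, 0.5]
finger_gap: 0.0078
grasp_force: 22.3
clock: 9.07
tool_pos: [0.4764, 0.4056, 0.0568]
ee_rot: [-179.9, -0.1, -7.6]
ft_force: [-0.2, 0.3, 0.0]
finger_gap: 0.008
grasp_force: 22.3
```

```bash

python3 -m inch '[0,0,0,0,18,0,0,0,0,18,0,0,0,0,18,0,0,0,0,18,0,0,0,0,18]' |head -6
python3 -m inch '[0,0,-0.04,0,18,0,0,-0.1,0,18,-0.07,0,-0.17,0,18,-0.13,0.05,-0.24,0,30,-0.13,0.05,-0.24,0,30]' |head -3
python3 -m inch '[0,0,0,0,30,0,0,0,0,30,0,0,0,0,30]' |head -3
cat > boxlook.py <<'E'
from h import *
import sys
s=status.state();p=eyes.snapshot("wrist");w=cloud(p,s);save(p,sys.argv[1]);im=p["frame"].astype(int)
c=np.array([.4918,.3835]);a=np.radians(-7.6);u=np.array([np.cos(a),np.sin(a)]);v=np.array([-u[1],u[0]])
d=w[...,:2]-c;X=d@u;Y=d@v;z=w[...,2]
brown=(im[...,0]-im[...,2]>15)&(im.sum(-1)<330)
k=brown&(abs(X)<.11)&(abs(Y)<.04)&(z>.04)&(z<.09)
for n,kk in(("+y",k&(Y>0)),("-y",k&(Y<0))):
    if kk.sum()<50: continue
    print(n,kk.sum(),"x",np.percentile(X[kk],[.5,99.5]).round(4))
    for lo,hi in((-.08,-.06),(-.05,-.02),(-.02,.02),(.02,.05),(.06,.08)):
        m=kk&(X>lo)&(X<hi)
        if m.sum()>5: print("  ",lo,"y",np.median(Y[m]).round(4),"topz",np.median(z[m]).round(4),"w",np.ptp(np.percentile(Y[m],[3,97])).round(4))
E
python3 boxlook.py w5; python3 c.py
```

```text
clock: 9.48
tool_pos: [0.4759, 0.4052, 0.056]
ee_rot: [-180.0, -0.0, -7.6]
ft_force: [0.2, -0.5, 0.5]
finger_gap: 0.0178
grasp_force: 0.0
clock: 9.9
tool_pos: [0.4051, 0.3905, 0.1796]
ee_rot: [-179.8, -0.0, -7.4]
clock: 10.15
tool_pos: [0.409, 0.3885, 0.1752]
ee_rot: [180.0, -0.0, -7.6]
+y 1822 x [-0.0786  0.0713]
   -0.08 y 0.0192 topz 0.0597 w 0.0085
   -0.05 y 0.019 topz 0.0594 w 0.0087
   -0.02 y 0.0189 topz 0.0589 w 0.0087
   0.02 y 0.0186 topz 0.0574 w 0.0055
   0.06 y 0.0186 topz 0.0566 w 0.0038
-y 102 x [-0.0742  0.053 ]
(np.int64(448), np.float64(0.0357), np.float64(0.0571)) (np.int64(339), np.float64(0.0345), np.float64(0.0591)) 
teeth: c [0.4925 0.3896] yaw -9.25 span 0.1096
rim ((483.012939453125, 384.4703063964844), (75.17096710205078, 167.0674591064453), 82.05799102783203) 2165
x [-0.0913  0.0743]
y [-0.0431  0.032 ]
```

View pics/w5.png

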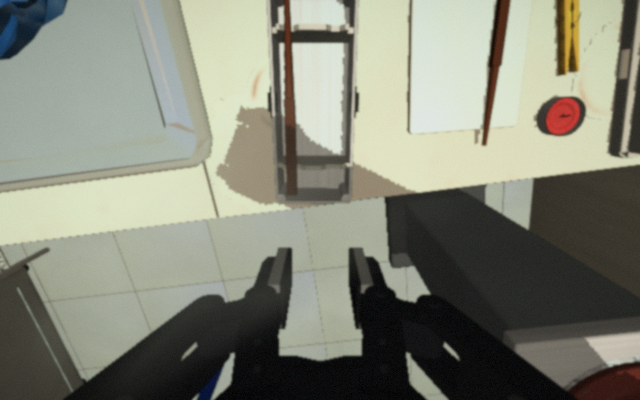

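First stick lies in both notches at (290,100). Now the second stick.

```bash
python3 g.py 0.45 0.215 0.15 -5.6
python3 -m inch '[0.1,0.17,0.02,-0.009,30,0.125,0.335,0.05,-0.017,30,0.125,0.335,0.05,-0.017,30,0.125,0.335,0.05,-0.017,30,0.125,0.335,0.05,-0.017,30]' |head -3
python3 -m inch '[0,0,0,0,30,0,0,0,0,30,0,0,0,0,30]' |head -3
python3 n.py w6 2>/dev/null | grep -A2 -E "stick|^[0-9]"; python3 g.py 0.5202 0.2103 0.06 -5.6
```

```text
frac [0.1276 0.3328 0.049 ] spin -0.0179 rows 4.3 pose [0.4089 0.3884 0.1745] [ 1.7991e+02  5.0000e-02 -7.6600e+00] t 10.25 gap 0.0298 F [ 0.2 -0.5 -1.5] gf 0.0
clock: 10.67
tool_pos: [0.4491, 0.2061, 0.1484]
ee_rot: [179.5, 0.2, -6.2]
clock: 10.92
tool_pos: [0.4482, 0.2161, 0.1505]
ee_rot: [-179.9, 0.0, -5.6]
10.9167 [0.44821322 0.21613506 0.15052009] [-1.79917998e+02  3.50853686e-02 -5.55924019e+00]
tile 495 [612.8 293.1] [42.1  9.4] 87.3 z 0.0109 [209.   7.]
tile 100 [584.3 159.7] [36.3  4.2] 24.3 z 0.0088 [370.  29.]
--
stick 105 [614.2 293.3] [ 2.5 29.1] 0.3 z 0.0175 [198.   1.]
   width (0.0, 0.0) nan 0 [nan nan nan]
   width (2.536902904510498, 29.06840705871582) 0.017510529735716485 105 [0.6148 0.2965 0.0178]
stick 256 [585.2 159.9] [37.7  5.4] 22.7 z 0.0217 [373.  26.]
   width (0.0, 0.0) nan 0 [nan nan nan]
   width (37.680442810058594, 5.351202011108398) 0.02165597627555782 256 [0.5832 0.1602 0.0213]
stick 1560 [505.4 211.7] [  8.5 155.3] 84.6 z 0.0174 [318. 111.]
   width (6.672055721282959, 42.159507751464844) 0.015412374846987265 234 [0.4509 0.2169 0.0154]
   width (8.480664253234863, 43.226356506347656) 0.017750882159488002 593 [0.5623 0.2062 0.0177]
frac [ 0.145  -0.0012  0.1815] spin 0.001 rows 2.8 pose [0.448  0.2166 0.1507] [-1.7991e+02  2.0000e-02 -5.4900e+00] t 10.97 gap 0.0303 F [ 0.5  0.2 -0.3] gf 0.0
```

```bash

python3 -m inch '[0.04,0,0.06,0,30,0.085,0,0.12,0,30,0.131,-0.001,0.18,0,30,0.131,-0.001,0.18,0,30,0.131,-0.001,0.18,0,30]' |head -3
python3 -m inch '[0,0,0,0,30,0,0,0,0,30]' |head -2
python3 g.py 0.5134 0.2109 0.011 -5.5
```

```text
clock: 11.38
tool_pos: [0.5124, 0.2096, 0.0584]
ee_rot: [179.9, 0.2, -5.6]
clock: 11.55
tool_pos: [0.5129, 0.2108, 0.0626]
frac [ 0.0009 -0.0004  0.1033] spin 0.0003 rows 1.2 pose [0.5129 0.2108 0.0626] [-1.7987e+02 -1.0000e-01 -5.4700e+00] t 11.55 gap 0.0299 F [-0.2 -0.5 -0. ] gf 0.0
```

```bash

python3 -m inch '[0.001,0,0.05,0,30,0.001,0,0.1,0,30,0.001,0,0.1,0,30,0.001,0,0.1,0,30,0.001,0,0.1,0,0]' 20 |head -4
python3 -m inch '[0,0,0,0,0,0,0,0,0,0,0,0,0,0,0,0,0,0,0,0,0,0,0,0,0]'
python3 -m inch '[0,0,-0.04,0,0,0,0,-0.1,0,0,0,0,-0.2,0,0,-0.04,0,-0.26,0,0,-0.04,0,-0.26,0,0]'
python3 -m inch '[0,0,0,0,0,0,0,0,0,0]' |head -3
python3 held.py; python3 g.py 0.46 0.34 0.15
```

```text
clock: 11.97
tool_pos: [0.5144, 0.2097, 0.013]
ee_rot: [-179.9, -0.2, -5.6]
ft_force: [-0.0, -0.3, 0.0]
clock: 12.38
tool_pos: [0.5148, 0.2096, 0.0131]
ee_rot: [-179.9, -0.2, -5.6]
ft_force: [-0.7, -0.1, 6.4]
finger_gap: 0.0078
grasp_force: 22.4
clock: 12.8
tool_pos: [0.4951, 0.2138, 0.1485]
ee_rot: [-179.6, -0.6, -5.5]
ft_force: [-0.7, 0.6, -0.6]
finger_gap: 0.0084
grasp_force: 21.6
clock: 12.97
tool_pos: [0.4938, 0.2102, 0.1413]
ee_rot: [180.0, -0.0, -5.6]
4257 x [-0.0631  0.1264]
-0.1 345 y 0.0002 width 0.0059 topz -0.0029
-0.04 607 y 0.0002 width 0.0073 topz -0.0036
0.02 678 y 0.0 width 0.0084 topz -0.0045
0.04 777 y -0.0002 width 0.0084 topz -0.0044
0.06 392 y -0.0001 width 0.0087 topz -0.0043
tile-> [0.4938 0.2102 0.1413] [ 1.7999e+02 -5.0000e-02 -5.6300e+00]
frac [-0.0925 -0.2524 -0.0194] spin 0.0 rows 3.2 pose [0.4936 0.2099 0.1403] [ 1.7993e+02  5.0000e-02 -5.6500e+00] t 13.02 gap 0.0078 F [ 0.3 -0.7 -0.4] gf 21.6
```

```bash

python3 -m inch '[-0.011,-0.062,-0.01,-0.062,0,-0.022,-0.124,-0.02,-0.124,0,-0.033,-0.186,-0.03,-0.186,0,-0.044,-0.25,-0.04,-0.248,0,-0.055,-0.311,-0.04,-0.31,0]' |head -3
for i in 1 2 3 4; do python3 -m inch '[0,0,0,-0.062,0,0,0,0,-0.124,0,0,0,0,-0.186,0,0,0,0,-0.248,0,0,0,0,-0.31,0]' |head -3; done
python3 -m inch '[0,0,0,0,0,0,0,0,0,0,0,0,0,0,0]' |head -3
python3 held.py; python3 g.py 0.4816 0.3675 0.10 172.4
```

```text
clock: 13.43
tool_pos: [0.4818, 0.3693, 0.1598]
ee_rot: [-180.0, 0.1, 30.2]
clock: 13.85
tool_pos: [0.4815, 0.3671, 0.1584]
ee_rot: [-179.9, 0.2, 65.7]
clock: 14.27
tool_pos: [0.4816, 0.3671, 0.1585]
ee_rot: [-179.8, 0.1, 101.3]
clock: 14.68
tool_pos: [0.4816, 0.3671, 0.1585]
ee_rot: [-179.8, -0.0, 136.8]
clock: 15.1
tool_pos: [0.4817, 0.3671, 0.1584]
ee_rot: [-179.9, -0.2, 172.3]
clock: 15.35
tool_pos: [0.4816, 0.3677, 0.1597]
ee_rot: [-179.9, -0.1, 171.8]
4182 x [-0.0643  0.0675]
-0.1 359 y -0.0004 width 0.0061 topz -0.0029
-0.04 620 y -0.0004 width 0.0073 topz -0.0037
0.02 695 y -0.0008 width 0.0084 topz -0.0044
0.04 789 y -0.0007 width 0.0085 topz -0.0044
0.06 337 y -0.0007 width 0.0082 topz -0.0043
tile-> [0.4816 0.3677 0.1597] [-1.7993e+02 -9.0000e-02  1.7183e+02]
frac [ 1.000e-04 -7.000e-04  1.203e-01] spin -0.0047 rows 1.4 pose [0.4817 0.3678 0.1602] [-1.7995e+02 -5.0000e-02  1.7186e+02] t 15.4 gap 0.008 F [0.  0.2 0. ] gf 21.6
```

```bash

python3 -m inch '[0.005,0.001,0.06,-0.0047,0,0.005,0.001,0.12,-0.0047,0,0.005,0.001,0.12,-0.0047,0,0.005,0.001,0.12,-0.0047,0,0.005,0.001,0.12,-0.0047,0]' |head -3
python3 g.py 0.4792 0.3683 0.056 172.4
```

```text
clock: 15.82
tool_pos: [0.4796, 0.37, 0.1024]
ee_rot: [179.9, 0.0, 172.5]
frac [ 0.0004 -0.0034  0.0928] spin 0.0008 rows 1.1 pose [0.4796 0.37   0.1024] [1.7988e+02 4.0000e-02 1.7250e+02] t 15.82 gap 0.008 F [0.5 1.  0.4] gf 21.6
```

```bash

python3 -m inch '[0,-0.001,0.04,0,0,0,-0.001,0.07,0,0,0,-0.001,0.085,0,0,0,-0.001,0.092,0,0,0,-0.001,0.092,0,0]'
python3 -m inch '[0,0,0,0,0,0,0,0,0,0,0,0,0,0,0]'
```

```text
clock: 16.23
tool_pos: [0.4793, 0.3685, 0.0553]
ee_rot: [-180.0, 0.0, 172.5]
ft_force: [0.4, -0.5, 1.1]
finger_gap: 0.0082
grasp_force: 21.6
clock: 16.48
tool_pos: [0.4794, 0.3688, 0.0554]
ee_rot: [179.9, 0.0, 172.5]
ft_force: [-0.3, 0.7, -0.1]
finger_gap: 0.0084
grasp_force: 21.6
```

```bash

python3 -m inch '[0,0,0,0,18,0,0,0,0,18,0,0,0,0,18,0,0,0,0,18,0,0,0,0,18]' |head -6
python3 -m inch '[0,0,-0.04,0,18,0,0,-0.1,0,18,-0.05,0,-0.17,0,18,-0.1,0.0,-0.3,0,30,-0.1,0.0,-0.3,0,30]' |head -3
python3 -m inch '[0,0,0,0,30,0,0,0,0,30,0,0,0,0,30]' |head -3
python3 boxlook.py w7; python3 g.py 0.485 -0.087 0.2 173
```

```text
clock: 16.9
tool_pos: [0.4793, 0.3685, 0.055]
ee_rot: [180.0, 0.0, 172.5]
ft_force: [-0.1, 0.4, 0.3]
finger_gap: 0.0179
grasp_force: 0.0
clock: 17.32
tool_pos: [0.5308, 0.3621, 0.2083]
ee_rot: [179.8, 0.1, 172.4]
clock: 17.57
tool_pos: [0.5282, 0.3615, 0.2041]
ee_rot: [-179.9, -0.0, 172.6]
+y 1389 x [-0.0801  0.0743]
   -0.08 y 0.0188 topz 0.0599 w 0.0081
   -0.05 y 0.0186 topz 0.0596 w 0.0081
   -0.02 y 0.0184 topz 0.059 w 0.0082
   0.02 y 0.0185 topz 0.0573 w 0.019
   0.06 y 0.0185 topz 0.0562 w 0.0182
-y 1347 x [-0.0763  0.0755]
   -0.08 y -0.0171 topz 0.0598 w 0.0071
   -0.05 y -0.017 topz 0.0596 w 0.0074
   -0.02 y -0.0169 topz 0.0591 w 0.0219
   0.02 y -0.0177 topz 0.0574 w 0.0204
   0.06 y -0.0177 topz 0.0565 w 0.0202
frac [-0.0304 -0.9001  0.0068] spin -0.0035 rows 10.8 pose [0.5279 0.3613 0.2034] [-1.7985e+02 -9.0000e-02  1.7260e+02] t 17.62 gap 0.0301 F [ 0.4 -0.7 -0.2] gf 0.0
```

View pics/w7.png

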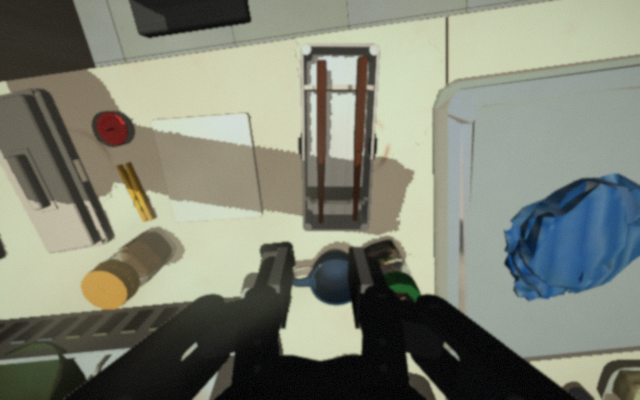

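Both sticks sit in the notches (columns 322 and 360). Refine the box pose from this clear view.

```bash
cat > rim.py <<'E'
from h import *
s=status.state();p=eyes.snapshot("wrist");w=cloud(p,s)
c=np.array([.4918,.3835]);a=np.radians(-7.6)
for it in range(3):
    u=np.array([np.cos(a),np.sin(a)]);v=np.array([-u[1],u[0]]);d=w[...,:2]-c;X=d@u;Y=d@v;z=w[...,2]
    k=(abs(X)<.1)&(abs(Y)<.042)&(z>.0445)&(z<.0515);x=X[k];y=Y[k]
    def edge(t,q,lo,hi,f):
        b=np.arange(lo,hi,.004);pts=[(m+.002,f(q[(t>m)&(t<m+.004)])) for m in b if ((t>m)&(t<m+.004)).sum()>2]
        pts=np.array(pts);g=np.polyfit(*pts.T,1);r=pts[:,1]-np.polyval(g,pts[:,0]);pts=pts[abs(r)<.0015];return np.polyfit(*pts.T,1)
    yp=edge(x,y,-.085,.085,np.max);ym=edge(x,y,-.085,.085,np.min);xp=edge(y,x,-.03,.03,np.max);xm=edge(y,x,-.03,.03,np.min)
    dx=(xp[1]+xm[1])/2;dy=(yp[1]+ym[1])/2;da=(yp[0]+ym[0])/2
    print("size",round(xp[1]-xm[1],4),round(yp[1]-ym[1],4),"slopes",np.degrees([yp[0],ym[0],-xp[0],-xm[0]]).round(2))
    c=c+dx*u+dy*v;a+=da
    print("c",c.round(4),"yaw",np.degrees(a).round(2))
E
python3 rim.py; python3 boxlook.py w8
```

```text
size 0.1833 0.0713 slopes [-0.33 -0.19  0.25 -1.19]
c [0.4909 0.3828] yaw -7.86
size 0.1833 0.0713 slopes [-0.07  0.06  0.54 -0.88]
c [0.4909 0.3828] yaw -7.86
size 0.1833 0.0713 slopes [-0.06  0.06  0.54 -0.88]
c [0.4909 0.3828] yaw -7.86
+y 1377 x [-0.0798  0.0747]
   -0.08 y 0.0189 topz 0.0597 w 0.0079
   -0.05 y 0.0187 topz 0.0596 w 0.008
   -0.02 y 0.0185 topz 0.0589 w 0.0082
   0.02 y 0.0183 topz 0.0573 w 0.0192
   0.06 y 0.0183 topz 0.0562 w 0.0187
-y 1309 x [-0.0765  0.0755]
   -0.08 y -0.0167 topz 0.0599 w 0.0071
   -0.05 y -0.0166 topz 0.0597 w 0.0065
   -0.02 y -0.0173 topz 0.0591 w 0.0077
   0.02 y -0.0181 topz 0.0575 w 0.0205
   0.06 y -0.0181 topz 0.0567 w 0.0202
```

```bash

python3 -m inch '[-0.115,-0.88,0,0,30,-0.115,-0.88,0,0,30,-0.115,-0.88,0,0,30,-0.115,-0.88,0,0,30,-0.115,-0.88,0,0,30]' |head -3
python3 -m inch '[-0.061,-0.468,0,0,30,-0.061,-0.468,0,0,30,-0.061,-0.468,0,0,30,-0.061,-0.468,0,0,30,-0.061,-0.468,0,0,30]' |head -3
python3 -m inch '[-0.007,-0.055,0,0,50,-0.007,-0.055,0,0,50,-0.007,-0.055,0,0,50,-0.007,-0.055,0,0,50]' |head -3
python3 m.py | grep -E "lid|rid|top"; python3 g.py 0.485 -0.087 0.1 173
```

```text
clock: 18.13
tool_pos: [0.5277, 0.1517, 0.2038]
ee_rot: [-179.9, -0.1, 172.6]
clock: 18.55
tool_pos: [0.5276, -0.0567, 0.204]
ee_rot: [-180.0, -0.1, 172.6]
clock: 18.88
tool_pos: [0.5279, -0.0812, 0.2045]
ee_rot: [179.9, -0.1, 172.6]
lidL 11752 [487.7  49.7] [183.9  72.8] 3.4 z 0.0279 [434. 116.]
lidR 13426 [484.2 -87.8] [ 82.3 193.7] 82.9 z 0.0282 [309. 128.]
lidR 724 [ 576.5 -165.4] [57.7 20. ] 34.6 z 0.0307 [251. 225.]
lidR 625 [ 609.2 -129.4] [41.3 17.7] 82.3 z 0.0241 [290. 249.]
topL 8882 [488.   49.8] [172.5  60. ] 3.5 z 0.0281 [438. 117.]
topR 10799 [484.2 -87.8] [ 69.1 182. ] 82.9 z 0.0283 [309. 129.]
topR 168 [ 575.4 -165.5] [55.4 18.8] 36.7 z 0.0286 [252. 225.]
topR 115 [ 608.9 -128.2] [31.6 10.8] 69.7 z 0.0283 [290. 251.]
ridL 768 [488.   49.1] [60.1 12.6] 3.2 z 0.0416 [444. 127.]
ridR 691 [483.9 -87.6] [12.  58.1] 83.0 z 0.042 [309. 141.]
ridR 255 [ 570.9 -166.6] [50.  17.2] 43.3 z 0.0447 [248. 229.]
ridR 161 [ 610.  -128.2] [30.  10.2] 69.7 z 0.0434 [288. 257.]
frac [ 0.0838 -0.0238  0.2097] spin -0.0024 rows 2.7 pose [ 0.5281 -0.0805  0.2048] [ 1.7993e+02 -3.0000e-02  1.7272e+02] t 18.93 gap 0.0501 F [-0.2 -0.1  0.9] gf 0.0
```

```bash

python3 -m inch '[0.03,-0.008,0.07,-0.002,30,0.06,-0.016,0.14,-0.002,30,0.084,-0.024,0.21,-0.002,30,0.084,-0.024,0.25,-0.002,30,0.084,-0.024,0.25,-0.002,30]' |head -3
python3 -m inch '[0,0,0,0,30,0,0,0,0,30]' |head -3
python3 g.py 0.4846 -0.0872 0.0305 173
```

```text
clock: 19.35
tool_pos: [0.4818, -0.0878, 0.0764]
ee_rot: [-180.0, -0.5, 173.0]
clock: 19.52
tool_pos: [0.487, -0.0871, 0.0816]
ee_rot: [179.9, 0.2, 172.9]
frac [ 0.0047 -0.0009  0.1021] spin -0.001 rows 1.2 pose [ 0.487  -0.0871  0.0816] [179.91   0.19 172.89] t 19.52 gap 0.0295 F [ 0.6 -0.9  0.1] gf 0.0
```

```bash

python3 -m inch '[0.004,-0.001,0.05,-0.001,30,0.004,-0.001,0.09,-0.001,30,0.004,-0.001,0.098,-0.001,30,0.004,-0.001,0.098,-0.001,30,0.004,-0.001,0.098,-0.001,0]' 40 |head -4
python3 -m inch '[0,0,0,0,0,0,0,0,0,0,0,0,0,0,0,0,0,0,0,0,0,0,0,0,0]'
python3 -m inch '[0,0,-0.02,0,0,0,0,-0.06,0,0,0,0,-0.12,0,0,0,0,-0.18,0,0,0,0,-0.24,0,0]'
python3 -m inch '[0,0,0,0,0,0,0,0,0,0,0,0,0,0,0]'
```

```text
clock: 19.93
tool_pos: [0.4847, -0.0884, 0.0325]
ee_rot: [179.9, 0.2, 172.9]
ft_force: [0.4, 1.1, -0.6]
clock: 20.35
tool_pos: [0.4848, -0.0885, 0.0328]
ee_rot: [179.9, 0.2, 172.9]
ft_force: [0.2, 0.2, 6.2]
finger_gap: 0.0102
grasp_force: 41.5
clock: 20.77
tool_pos: [0.4826, -0.089, 0.1527]
ee_rot: [-180.0, -0.0, 172.9]
ft_force: [0.7, -0.1, -0.6]
finger_gap: 0.0104
grasp_force: 40.6
clock: 21.02
tool_pos: [0.4825, -0.0897, 0.1506]
ee_rot: [-179.9, -0.1, 172.9]
ft_force: [0.1, -0.6, -0.4]
finger_gap: 0.0107
grasp_force: 40.6
```

```bash
cat > hl.py <<'E'
from h import *
s=status.state();p=eyes.snapshot("wrist");w=cloud(p,s)
M=R.from_euler('xyz',s["ee_rot"],degrees=True).as_matrix();t=(w-s["tool_pos"])@M;X,Y,z=t[...,0],t[...,1],t[...,2]
k=(abs(X)<.115)&(abs(Y)<.05)&(z>-.006)&(z<.012)&(X>.02)
P=t[k];med=np.median(P[:,2]);P=P[abs(P[:,2]-med)<.003];g=np.linalg.lstsq(np.c_[P[:,:2],np.ones(len(P))],P[:,2],rcond=None)[0]
print("plane n",len(P),"slope deg x,y",np.degrees(g[:2]).round(2),"z0",g[2].round(4))
e=[]
for b in np.arange(.03,.085,.004):
    q=P[(P[:,0]>b)&(P[:,0]<b+.004)]
    if len(q)>10: e.append((b+.002,q[:,1].min(),q[:,1].max()))
e=np.array(e);a=np.polyfit(e[:,0],e[:,1],1);c=np.polyfit(e[:,0],e[:,2],1)
print("edge slopes deg",np.degrees([a[0],c[0]]).round(2),"mid y at x=0",round((a[1]+c[1])/2,4),"at .09",round((np.polyval(a,.09)+np.polyval(c,.09))/2,4),"width",round(c[1]-a[1],4),"xmax",np.percentile(P[:,0],99.5).round(4))
E
python3 hl.py; python3 hl.py; python3 g.py 0.4914 0.3833 0.18 172.2
```

```text
plane n 19686 slope deg x,y [0.21 0.13] z0 0.0041
edge slopes deg [-0.01  0.12] mid y at x=0 -0.0006 at .09 -0.0006 width 0.0687 xmax 0.0914
plane n 19698 slope deg x,y [0.19 0.13] z0 0.0041
edge slopes deg [-0.03  0.1 ] mid y at x=0 -0.0007 at .09 -0.0006 width 0.0687 xmax 0.0914
frac [ 0.099   0.9407 -0.0604] spin 0.0059 rows 11.4 pose [ 0.4822 -0.0896  0.1498] [-1.7996e+02 -1.6000e-01  1.7287e+02] t 21.12 gap 0.0108 F [ 0.1 -0.6  0. ] gf 40.6
```

```bash

python3 -m inch '[0,0,-0.04,0,0,0.014,0.08,-0.06,0,0,0.022,0.15,-0.06,0,0,0.03,0.22,-0.06,0.003,0,0.037,0.3,-0.06,0.006,0]' |head -3
python3 -m inch '[0.008,0.08,0,0,0,0.015,0.16,0,0,0,0.024,0.24,0,0,0,0.032,0.32,0,0,0,0.04,0.4,0,0,0]' |head -3
python3 -m inch '[0.005,0.07,0,0,0,0.01,0.14,0,0,0,0.015,0.2,0,0,0,0.018,0.22,0,0,0,0.018,0.22,0,0,0]' |head -3
python3 -m inch '[0,0,0,0,0,0,0,0,0,0,0,0,0,0,0]'
python3 g.py 0.4916 0.3838 0.105 172.2
```

```text
clock: 21.53
tool_pos: [0.4827, 0.0619, 0.1797]
ee_rot: [-179.9, -0.1, 172.0]
clock: 21.95
tool_pos: [0.4901, 0.2642, 0.1794]
ee_rot: [-179.9, -0.1, 172.2]
clock: 22.37
tool_pos: [0.4946, 0.3763, 0.1797]
ee_rot: [180.0, -0.2, 172.5]
clock: 22.62
tool_pos: [0.4978, 0.3706, 0.1803]
ee_rot: [-179.9, 0.0, 172.0]
ft_force: [0.7, -0.3, -0.8]
finger_gap: 0.0106
grasp_force: 40.6
frac [0.0159 0.0245 0.1506] spin -0.0014 rows 1.8 pose [0.4978 0.3706 0.1803] [-1.7986e+02  1.0000e-02  1.7204e+02] t 22.62 gap 0.0106 F [ 0.7 -0.3 -0.8] gf 40.6
```

```bash

python3 -m inch '[0.008,0.012,0.05,0,0,0.016,0.0245,0.1,-0.001,0,0.016,0.0245,0.15,-0.001,0,0.016,0.0245,0.15,-0.001,0,0.016,0.0245,0.15,-0.001,0]' |head -3
python3 -m inch '[0,0,0,0,0,0,0,0,0,0,0,0,0,0,0]'
python3 hl.py; python3 g.py 0.4916 0.3838 0.085 172.2; python3 look.py wrist w9
```

```text
clock: 23.03
tool_pos: [0.4911, 0.3841, 0.105]
ee_rot: [-179.8, -0.1, 172.2]
clock: 23.28
tool_pos: [0.4914, 0.3868, 0.1078]
ee_rot: [179.9, 0.1, 172.3]
ft_force: [-0.0, -0.3, -0.7]
finger_gap: 0.0105
grasp_force: 40.6
plane n 19654 slope deg x,y [0.19 0.13] z0 0.0042
edge slopes deg [-0.21  0.04] mid y at x=0 -0.0006 at .09 -0.0007 width 0.0686 xmax 0.0914
frac [-0.0014 -0.0057  0.0451] spin 0.0005 rows 0.5 pose [0.4913 0.3867 0.1076] [1.7988e+02 1.0000e-01 1.7226e+02] t 23.33 gap 0.0108 F [-0.8  0.4 -1.6] gf 40.6
```

View pics/w9.png

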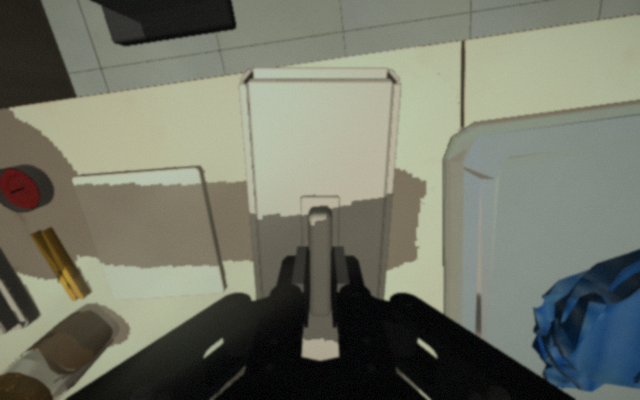

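Lid covers the box squarely in view. Descend in stages.

```bash

python3 -m inch '[-0.001,-0.006,0.02,0,0,-0.001,-0.006,0.045,0,0,-0.001,-0.006,0.045,0,0,-0.001,-0.006,0.045,0,0,-0.001,-0.006,0.045,0,0]'
python3 -m inch '[0,0,0,0,0,0,0,0,0,0]'
python3 g.py 0.4916 0.3838 0.078 172.2
```

```text
clock: 23.8
tool_pos: [0.4905, 0.3832, 0.083]
ee_rot: [-180.0, -0.0, 172.3]
ft_force: [-0.3, 0.3, -0.4]
finger_gap: 0.0105
grasp_force: 40.6
clock: 23.97
tool_pos: [0.4907, 0.3835, 0.0837]
ee_rot: [180.0, 0.0, 172.3]
ft_force: [-0.5, 0.4, -1.4]
finger_gap: 0.0107
grasp_force: 40.6
frac [-0.0017  0.0008  0.0115] spin 0.001 rows 0.1 pose [0.4907 0.3835 0.0837] [1.7997e+02 1.0000e-02 1.7231e+02] t 23.97 gap 0.0107 F [-0.5  0.4 -1.4] gf 40.6
```

```bash

python3 -m inch '[-0.001,0.0,0.005,0,0,-0.001,0.0,0.01,0,0,-0.001,0.0,0.012,0,0,-0.001,0.0,0.012,0,0,-0.001,0,0.012,0,0]'
python3 -m inch '[0,0,0,0,0,0,0,0,0,0]'
```

```text
clock: 24.38
tool_pos: [0.4912, 0.3833, 0.0774]
ee_rot: [180.0, -0.0, 172.3]
ft_force: [0.8, -0.2, -0.2]
finger_gap: 0.0107
grasp_force: 40.6
clock: 24.55
tool_pos: [0.4912, 0.3832, 0.0775]
ee_rot: [180.0, -0.0, 172.3]
ft_force: [-0.3, 0.1, -1.0]
finger_gap: 0.0108
grasp_force: 40.6
```

```bash

python3 -m inch '[0,0,0.004,0,0,0,0,0.008,0,0,0,0,0.01,0,0,0,0,0.01,0,0]'
python3 -m inch '[0,0,0.004,0,0,0,0,0.008,0,0,0,0,0.008,0,0,0,0,0.008,0,0]'
python3 -m inch '[0,0,0.002,0,0,0,0,0.004,0,0,0,0,0.004,0,0]'
```

```text
clock: 24.88
tool_pos: [0.4913, 0.3833, 0.0724]
ee_rot: [180.0, 0.0, 172.3]
ft_force: [-0.3, 0.9, 0.5]
finger_gap: 0.0107
grasp_force: 40.8
clock: 25.22
tool_pos: [0.4912, 0.3833, 0.0688]
ee_rot: [180.0, 0.0, 172.3]
ft_force: [0.2, -0.2, 3.9]
finger_gap: 0.0103
grasp_force: 41.2
clock: 25.47
tool_pos: [0.4912, 0.3833, 0.0688]
ee_rot: [-180.0, 0.1, 172.3]
ft_force: [-2.6, -3.6, 13.2]
finger_gap: 0.0106
grasp_force: 42.3
```

```bash

python3 -m inch '[0,0,-0.004,0,0,0,0,-0.004,0,30,0,0,-0.004,0,30,0,0,-0.004,0,30,0,0,-0.004,0,30]'
python3 -m inch '[0,0,-0.05,0,30,0,0,-0.12,0,30,-0.03,0,-0.2,0,30,-0.08,0,-0.28,0,30,-0.08,0,-0.28,0,30]' |head -3
python3 -m inch '[0,0,0,0,30,0,0,0,0,30,0,0,0,0,30]' |head -3
cat > fin.py <<'E'
from h import *
s=status.state();p=eyes.snapshot("wrist");w=cloud(p,s);save(p,"w10")
for n,z0,z1 in(("top",.058,.07),("ridge",.072,.085),("skirt",.03,.07)):
    k=((abs(w[...,0]-.49)<.12)&(abs(w[...,1]-.383)<.06)&(w[...,2]>z0)&(w[...,2]<z1)).astype(np.uint8)
    nb,L,S,C=cv2.connectedComponentsWithStats(k);i=1+S[1:,4].argmax();P=w[L==i]
    print(n,S[i,4],cv2.minAreaRect((P[:,:2]*1000).astype(np.float32)),"z",np.median(P[:,2]).round(4))
    if n=="top":
        P=P[abs(P[:,2]-np.median(P[:,2]))<.002];g=np.linalg.lstsq(np.c_[P[:,:2]-[.49,.383],np.ones(len(P))],P[:,2],rcond=None)[0];print("slopes deg",np.degrees(g[:2]),g[2])
E
python3 fin.py; python3 m.py | grep -E "(lid|rid)L"
```

```text
clock: 25.88
tool_pos: [0.4911, 0.3828, 0.0678]
ee_rot: [-179.9, -0.0, 172.3]
ft_force: [0.7, -0.3, 0.5]
finger_gap: 0.03
grasp_force: 0.0
clock: 26.3
tool_pos: [0.5359, 0.3795, 0.2153]
ee_rot: [179.4, 0.5, 172.0]
clock: 26.55
tool_pos: [0.5294, 0.3771, 0.2062]
ee_rot: [-179.8, -0.1, 172.4]
top 13220 ((490.2056884765625, 382.8367004394531), (69.1257553100586, 182.1649627685547), 82.17364501953125) z 0.0643
slopes deg [ 0.02642291 -0.06921165] 0.06429180322999863
ridge 861 ((490.3857421875, 382.7286682128906), (11.982437133789062, 59.016109466552734), 82.88142395019531) z 0.0779
skirt 15496 ((490.0882873535156, 382.7684326171875), (82.25062561035156, 192.48606872558594), 82.18099212646484) z 0.0641
lidL 9459 [487.1  54.3] [183.9  67.4] 3.2 z 0.0283 [ 39. 179.]
ridL 760 [487.5  50.9] [59.8 13.9] 3.6 z 0.042 [ 15. 184.]
```

View pics/w10.png

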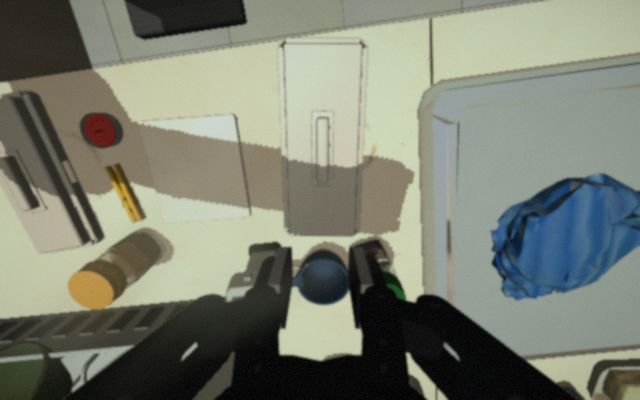

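The lid sits level at (323,140) with its flat top at 64.3 mm (64.5 mm is fully home), and the small lid lies flat and unmoved. Handing in.

```bash
python3 -c "
from station import env
print(env.close_job())"
```

```text
the job is handed in; nothing more can be done
None
```

The job is handed in. Both chopsticks lie in the notches, thick ends in the wide ones. The 194 x 82 mm lid is pressed fully home and level, the small lid lies flat and untouched on the worktop, and the arm clock read about 26.6 s of the 72 s allowed. The hand-in call returned no verdict.

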